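Clear the sanding station: bottle to its cell, ear defenders on the rail

ROBOT

A 6-joint arm with a two-finger parallel gripper is mounted at the origin on the work surface. World frame = base frame: x ahead of the robot, y to its left, z up, the work surface at z = 0. Lengths are in m, angles in degrees, forces in N, time in s.
With the tool pointing down it reaches from about 0.4 to 0.825 m from the base axis. Payload 7 kg.
Tool frame: the origin (TCP) lies at the very end of the fingers, on their centre line; the grasp point (between the pads) lies 19 mm behind it (r.hold_point_z is the distance from the TCP to the grasp point, in m); x points along the fingers, y is the direction in which the jaws open and shut, and the axes are right-handed (so a half turn about x gives the same grasp; the last joint's range is limited). The gripper opens to 88 mm and grips with 3 to 60 N. Pads are 19 mm wide; open, the fingers measure 130 mm over their backs; the gripper's body (78 mm by 193 mm) begins 47 mm behind the grasp point.
Start: joints at [87.955, 20.546, 0.682, 0, -70.136, -16.507], TCP at [0.215, 0.64, 0.227] pointing down, gripper open.
Joint ranges: [-176.03, 176.03], [-82.01, 121.73], [-58.28, 71.71], [-173.87, 95.51], [-174.79, -0.11], [-173.66, 173.66]. Speed limits (degrees/s): [136.94, 136.94, 172.46, 180, 180, 180].

INTERFACE

Orientations are given as [roll, pitch, yaw] about the fixed x, y, z axes, in that order (R = Rz(yaw) Ry(pitch) Rx(roll)).
In Python, from plant import r gives the robot as it stands. The module is installed in compiled form; this text tells all that it offers.
- The arm moves only by the shell command python3 -m creep 'ROWS' [FORCE]. ROWS is JSON, a list of rows, each a list of 7 numbers: the turn, a rotation vector about the tool's x, y, z in rad, then the shift along the tool's x, y, z in cm, then the opening in per cent of the stroke, from 0 (shut) to 100 (fully open). In form: [[rx, ry, rz, x, y, z, fingers], ...]. A call has 1 to 8 rows; each row shifts and turns the commanded pose from where the row before left it, along the tool's axes as they then stand; what a row does not reach is not made up. A row lasts 1/10 s, in which the tool goes at most 50 mm and 8.59 degrees, less where a joint would pass 70% of its speed; a pose out of reach is approached as far as the arm can. A call is refused whole if a number of a shift passes 5 or a number of a turn 0.15, either way. A call with a gripper value outside its range is refused whole. The fingers move at their own pace and stop on an object; FORCE is the grip in N (left out, the last holds). Time passes only in rows, so rows that do not move let the fingers close. It gives the time, the measured TCP pose, the force and the opening at its end, in the units of the state.
- r.get_state(): the state, without advancing time (a new reading comes with each control period).
- r.capture(name): name is "side" or "top" or "wrist"; returns (picture, depth): 384x512x3 uint8, blue, green, red; 384x512 float32, m along the optical axis (not along the pixel's ray), 0 where there is no reading.
- r.camera_info(name): a dict with "fovy" (degrees; the focal length in pixels is half the picture's height over the tangent of half this angle, whatever the lens; pixels are square), "cx", "cy" (the principal point, pixels), "camera_from_world" (4x4, takes a point from world to camera coordinates). Camera axes: x right, y down, z forward; pixel columns grow to the right and rows downward; lengths in m; the calibration is good to about 2 mm. A picture is of the moment at which its call begins: read the wrist's pose just before it. camera_info takes no time and is no camera call; for the wrist camera it gives the pose at the moment of the call.
- r.close_job(): hands the job in, once; it reports no verdict.
Trained networks look in the newest picture that a camera, given by its name, has taken for a name from the list of things; names that differ only in an ending like _2 or _b are one class to them, and where a whole thing is asked for, a point or a joint stands for the part that bears it (a point fixed in the world has none). Each returns a list of dicts, best first, with "score" (0 to 1); they miss things now and then, are a little off and sometimes report something else, mostly with a low value. They report only what shows in the picture. A call takes as long as a camera call. They do not tell look-alikes from the thing itself.
- r.look_for(query, camera): "rect" ([left, top, right, bottom] in pixels, round what is visible of it).
- r.masks_of(query, camera): "pixels" (384x512 bool, what is visible of it) and "rect" ([left, top, right, bottom] in pixels, round what is visible of it).
The state is a dict: "time_s": time; "joints": joint angles; "qd": joint speeds; "joint_torque": joint torques, N m; "tcp_pos": TCP position; "eef_rot": TCP orientation; "contact_force": force on the tool from outside, world axes, zero at the start; "moment": the same for the moment, N m; "gripper_width": finger opening in m.
Only numpy, scipy, OpenCV 4.12 (cv2) and the standard library are available. Lean on these libraries where they do the work, as an engineer would, in place of code of your own. Each camera call takes 0.05 s, during which the arm holds its last target. There are 200 camera calls.

TASK

Clear this place at the sanding bench: first stand the polish bottle upright in the one free cell of the divided crate, since it is in the way, then take the ear defenders from under the lamp and hang them by the headband on the bar of the hanging stand, level and square across the bare part of the bar with one cup on each side. Let each thing down rather than dropping it, do not bump the lamp, and leave everything else where it is.

Things in the scene. Friction and masses are not known exactly. Their poses are not given: they have to be found in the camera images.
- bottle: White plastic polish bottle, 172 mm tall, standing in front (robot side) of the ear defenders; round body 54 mm diameter up to 105 mm height, tapering to a neck, then a round grey cap 32 mm diameter from 138 to 172 mm height, by which it can be gripped. Origin at the centre of its underside, z up. About 0.25 kg.
- pad: Thin black rubber disc, 64 mm diameter, 3 mm thick, fixed on the floor of the crate's free cell, at the cell's centre. Origin at the centre of its underside (5 mm above the table). The bottle goes on it.
- crate: Blue plastic crate fixed to the table, 171 mm square, 85 mm tall outside, divided 2 by 2 into square cells 78 mm wide inside; walls, floor and dividers 5 mm thick, dividers as tall as the walls. Origin at the centre of its underside; x and y along its sides; cell centres at +-41.5 mm. Three cells hold tins, one is free.
- muffs: Ear defenders standing on two grey cups. Stiff black headband: half circle in the x-z plane about height 85 mm, outer radius 75, inner 69 mm (top at 160), strap 24 mm wide (along y), 6 thick. Cups 64 mm wide in y, 44 to 70 mm either side in x, 80 tall; cushions reach in to 27 mm from the middle. 0.24 kg. Origin on the ground midway between the cups, z up, robot-side cup at -x.
- band (a point): Point of the ear defenders at the middle of the underside of the headband's top, 154 mm above the origin of muffs; axes as muffs.
- rail: Hanging stand, fixed: level round steel bar along its y, 16 mm diameter, axis 175 mm above the table, from its post (y = -125 mm, 25 mm square, 195 tall, base plate 110 x 80 x 12) to a free end at y = +110. A tape roll, 96 mm diameter, is fixed on the bar at y -78 to -56, reaching 78 mm below the axis; beyond it the bar is bare. Origin on the table under the bar, x away from the robot.
- rail_mid (a point): Point on the axis of the stand's bar, 175 mm above the table, at the middle of the bare part (80 mm from the free end); axes as rail.
- lamp: Bench lamp, fixed, right above the ear defenders: flat head at x -45 to +40 mm, y +-150 mm, underside 261 and top 290 mm above the table, carried by level arms at head height from two rear posts, 25 mm square, at x = +210, y = +-130. Origin on the table below the head; x away from the robot, y along the head.
- tin_a: Tin 62 mm diameter, 92 mm tall, standing in a cell of the crate; origin at the centre of its underside. Leave alone.
- tin_b: Tin 58 mm diameter, 98 mm tall, standing in a cell of the crate; origin at the centre of its underside. Leave alone.
- tin_c: Tin 54 mm diameter, 86 mm tall, standing in a cell of the crate; origin at the centre of its underside. Leave alone.
- tape_big: Roll of paper tape lying flat, 104 mm diameter, 36 mm tall; origin at the centre of its underside. Leave alone.
- grinder: Pen grinder lying on the table, 220 mm long along its x axis (from -90 to +130 mm), 30 mm thick; origin under it. Leave alone.
- frame: Clear plastic frame lying flat, 110 x 90 x 8 mm; origin at the centre of its underside. Leave alone.
Mind the look-alikes: they are no part of the job. Leave any pink look-alike of the muffs alone. Of the things that look like the pad, the larger one is meant.

How it is judged:
By the outcome, as a careful person would: the job done as asked, in the order asked, and still so for the second after the job is handed in, with the robot touching nothing.
It also fails if it takes over 70 s, if anything falls off the work surface, if the arm or the gripper's body presses on something with over 40 N, if the wrist force passes 120 N, or if a joint passes its speed limit or range.

## Working session

There is one attempt and no reset: what is moved stays moved. The work goes in short steps, Python scripts to look and compute and a shell command to move; the robot and the scene stay as the last step left them, time stands still between calls to the robot, and variables do not carry over. Pictures are saved under pics/ and viewed, about 8 in all and at most 12, crops included, and the job is handed in when it is done.

```bash
mkdir -p pics
cat > h.py <<'E'
import numpy as np, cv2
from plant import r
from scipy.spatial.transform import Rotation as R
def cloud(name):
    im,d=r.capture(name); c=r.camera_info(name)
    f=192/np.tan(np.radians(c["fovy"])/2)
    v,u=np.mgrid[:384,:512]
    p=np.stack([(u-c["cx"])/f*d,(v-c["cy"])/f*d,d],-1)
    T=np.linalg.inv(np.array(c["camera_from_world"]))
    w=p@T[:3,:3].T+T[:3,3]; w[d==0]=np.nan
    return im,d,w
E
python3 - <<'E'
from h import *
print(r.get_state())
ims=[]
for n in ["top","side"]:
    im,d,w=cloud(n); cv2.imwrite(f"pics/{n}0.png",im); np.savez(f"{n}0.npz",im=im,w=w)
    c=r.camera_info(n); print(n,c["fovy"],c["cx"],c["cy"],np.round(np.linalg.inv(np.array(c["camera_from_world"])),3).tolist())
E
```

```text
{'time_s': 0.0, 'joints': array([ 8.79536127e+01,  2.05907021e+01,  6.33838427e-01, -2.07199774e-02,
       -7.01339979e+01, -1.65057850e+01]), 'qd': array([-0.00647514, -0.07607678, -0.10493161, -0.03125954, -0.03691158,
       -0.03210794]), 'joint_torque': array([-3.04603818e-04, -5.82714272e+01,  2.93052453e+01,  6.99722573e+00,
        6.85457155e-03, -1.72159080e-04]), 'tcp_pos': array([0.21464243, 0.63945736, 0.22562955]), 'eef_rot': array([  94.40791444,   89.90707347, -104.15131438]), 'contact_force': array([ 0.355736  , -0.38081878,  0.11416786]), 'moment': array([0.01315415, 0.02158659, 0.00140439]), 'gripper_width': 0.08753421627801918}
top 53.931587593448015 250.4122486659757 196.86889404425645 [[0.026, -0.998, 0.064, 0.461], [-1.0, -0.027, -0.003, 0.057], [0.004, -0.064, -0.998, 1.403], [0.0, 0.0, 0.0, 1.0]]
side 46.82255518001847 255.7581958953874 196.67385842144316 [[-0.998, -0.052, 0.033, 0.502], [-0.06, 0.762, -0.645, 0.865], [0.009, -0.645, -0.764, 1.072], [0.0, 0.0, 0.0, 1.0]]
```

View pics/top0.png

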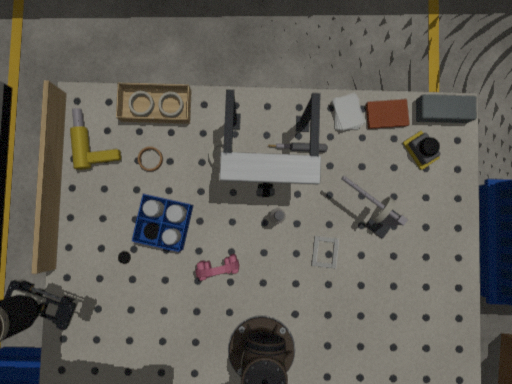

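View pics/side0.png

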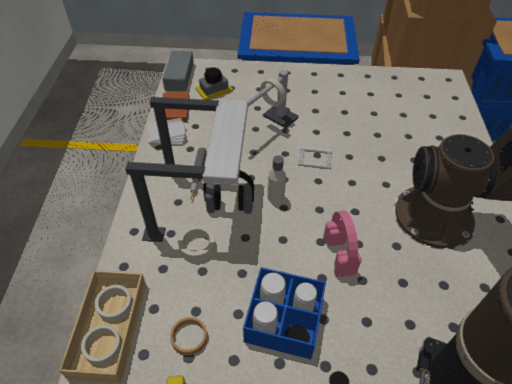

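Top view: the bottle cap is at (278,215), the target ear defenders are under the lamp at about (265,190), the pink look-alike is at (218,268), and the crate is at (163,223). The free cell at (152,231) has the larger black disc. A second disc lies on the table at (124,257). The stand's bar runs from (343,178) to (390,215). Side view: the cups are at (245,190) and (212,195), and the pink pair is at (343,245).

Run:
```python
from h import *
Z={n:np.load(f"{n}0.npz") for n in("top","side")}
def show(n,u0,u1,v0,v1,z0,z1,lab):
    w=Z[n]["w"][v0:v1,u0:u1].reshape(-1,3); w=w[(w[:,2]>z0)&(w[:,2]<z1)]
    if len(w)<3: print(lab,len(w)); return
    rc=cv2.minAreaRect((w[:,:2]*1000).astype(np.float32))
    print(lab,n,len(w),"med",np.round(np.median(w,0),4),"min",np.round(w.min(0),3),"max",np.round(w.max(0),3),"rect",np.round(np.array(rc[0]),1),np.round(rc[1],1),round(rc[2],1))
show("top",262,292,200,232,.155,.19,"cap")
show("side",260,292,150,210,.150,.19,"cap")
show("side",260,292,150,210,.02,.12,"body")
show("top",125,200,190,256,.07,.089,"crate rim")
show("side",240,330,265,360,.075,.089,"crate rim")
show("top",214,326,145,190,.27,.31,"lamp")
show("top",335,380,170,212,.14,.2,"bar")
show("top",335,410,170,235,.185,.21,"post")
show("side",245,285,80,110,.15,.2,"bar")
show("top",250,275,183,200,.05,.17,"muff")
show("side",200,258,160,212,.02,.2,"muff")
im=Z["side"]["im"]; w=Z["side"]["w"]
for n in ("muffs","bottle","crate","rail","pad"):
  for c in ("side","top"):
    print(n,c,[(round(m["score"],2),np.round(m["rect"]).tolist()) for m in r.look_for(n,c)][:4])
a=cv2.resize(im[130:230,180:310],None,fx=5,fy=5,interpolation=cv2.INTER_CUBIC)
b=cv2.resize(Z["top"]["im"][185:265,110:200],None,fx=3,fy=3,interpolation=cv2.INTER_CUBIC)
o=np.zeros((500+0,650,3),np.uint8); o[:a.shape[0]]=a; cv2.imwrite("pics/crop1.png",cv2.convertScaleAbs(o,alpha=1.8))
```

```text
cap top 75 med [ 0.484  -0.0406  0.1708] min [ 0.471 -0.054  0.157] max [ 0.5   -0.025  0.176] rect [485.1 -40.2] [29.2 29.3] 28.0
cap side 128 med [ 0.4859 -0.032   0.1712] min [ 0.471 -0.057  0.15 ] max [ 0.502 -0.022  0.177] rect [486.6 -38.5] [33.6 31.5] 61.5
body side 437 med [ 0.4867 -0.02    0.0783] min [ 0.459 -0.054  0.02 ] max [ 0.513 -0.007  0.12 ] rect [486.7 -30. ] [46.2 54.4] 86.9
crate rim top 626 med [0.443  0.353  0.0818] min [0.351 0.267 0.07 ] max [0.55  0.466 0.089] rect [450.6 365.1] [172.5 171.2] 79.1
crate rim side 1102 med [0.4579 0.3587 0.0837] min [0.353 0.266 0.075] max [0.55  0.465 0.089] rect [451.8 364.7] [174.4 171.2] 79.1
lamp top 3031 med [ 0.6246 -0.0037  0.2885] min [ 0.579 -0.152  0.27 ] max [0.694 0.148 0.296] rect [636.2  -1.8] [114.5 299.6] 0.2
bar top 226 med [ 0.5717 -0.3045  0.1796] min [ 0.521 -0.365  0.169] max [ 0.62  -0.239  0.188] rect [ 570.9 -306. ] [153.1  16.1] 54.3
post top 172 med [ 0.5019 -0.3956  0.1902] min [ 0.465 -0.448  0.185] max [ 0.6   -0.267  0.197] rect [ 529.3 -353.2] [215.5  54. ] 64.8
bar side 361 med [ 0.5244 -0.3673
[... 449 characters left out ...]
uffs top [(0.67, [255.0, 179.0, 275.0, 198.0]), (0.58, [194.0, 255.0, 241.0, 281.0]), (0.42, [270.0, 206.0, 286.0, 224.0]), (0.41, [311.0, 236.0, 341.0, 268.0])]
bottle side [(0.94, [267.0, 155.0, 288.0, 202.0]), (0.6, [191.0, 148.0, 209.0, 197.0]), (0.4, [179.0, 228.0, 214.0, 264.0])]
bottle top [(0.76, [269.0, 212.0, 283.0, 224.0])]
crate side [(0.9, [242.0, 269.0, 324.0, 359.0])]
crate top [(0.94, [131.0, 197.0, 192.0, 254.0])]
rail side [(0.82, [247.0, 73.0, 298.0, 129.0])]
rail top [(0.79, [342.0, 174.0, 407.0, 240.0])]
pad side [(0.6, [285.0, 325.0, 311.0, 342.0]), (0.57, [329.0, 368.0, 350.0, 384.0])]
pad top [(0.66, [145.0, 219.0, 158.0, 238.0]), (0.48, [119.0, 253.0, 128.0, 261.0])]
```

View pics/crop1.png

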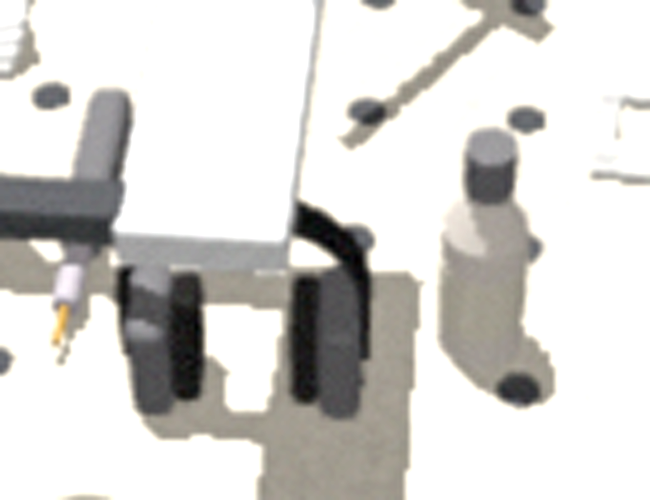

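The crop confirms the target: black headband, grey cups, not pink, with the bottle just robot-side of it. The pair stands under the lamp head with its cup axis roughly along world x. The discs are at top pixels (152,229), in the crate, and (124,257), on the table. I'll choose the crate one.

Run:
```python
from h import *
Z={n:np.load(f"{n}0.npz") for n in("top","side")}
# bar
for n,b in (("top",(335,375,170,206)),("side",(245,275,80,110))):
    w=Z[n]["w"][b[2]:b[3],b[0]:b[1]].reshape(-1,3); w=w[(w[:,2]>.172)&(w[:,2]<.19)&(w[:,1]>-.37)]
    m=np.median(w[:,:2],0)
    for _ in range(5):
        m=w[:,:2].mean(0); u=np.linalg.svd(w[:,:2]-m,full_matrices=False)[2][0]; u*=np.sign(u[0]); nn=np.array([-u[1],u[0]])
        e=(w[:,:2]-m)@nn; w=w[abs(e)<.012]
    t=(w[:,:2]-m)@u; print("bar",n,len(w),m,"yaw",np.degrees(np.arctan2(-u[0],u[1])),"end",m+u*t.max(), "e",e.min(),e.max(),"mid",m+u*(t.max()-.08),"ztop",np.percentile(w[:,2],90))
# muffs
for n,b in (("top",(248,278,178,202)),("side",(198,260,160,216))):
    w=Z[n]["w"][b[2]:b[3],b[0]:b[1]]; k=(w[...,2]>.015)&(w[...,2]<.158)&(w[...,1]>-.05)&(w[...,1]<.06)&(w[...,0]>.53)&(w[...,0]<.72)
    w=w[k]; print(n,len(w),w.min(0),w.max(0))
    for z0 in np.arange(.02,.16,.02):
        q=w[(w[:,2]>z0)&(w[:,2]<=z0+.02)]
        if len(q)>5: print(round(z0,2),len(q),np.round(q.min(0)[:2],3),np.round(q.max(0)[:2],3),np.round(np.median(q,0),3))
    np.save(f"muff_{n}.npy",w)
# pads
for m in r.masks_of("pad","top")[:2]:
    w=Z["top"]["w"][m["pixels"]]; print("pad",m["rect"],np.nanmedian(w,0),np.nanmin(w,0),np.nanmax(w,0))
for m in r.masks_of("pad","side")[:2]:
    w=Z["side"]["w"][m["pixels"]]; print("pad",m["rect"],np.nanmedian(w,0),np.nanmin(w,0),np.nanmax(w,0))
w=Z["side"]["w"]; k=(w[...,2]<.02)&(abs(w[...,0]-.418)<.04)&(abs(w[...,1]-.4135)<.04)
print(np.nanmin(w[k],0),np.nanmax(w[k],0))
s=r.get_state(); M=R.from_euler("xyz",s["eef_rot"],degrees=True).as_matrix(); print(np.round(M,3))
```

```text
bar top 191 [ 0.57695565 -0.29623932] yaw -35.99163393116448 end [ 0.61514598 -0.2436587 ] e -0.008769919901199822 0.007399197689509478 mid [ 0.56813261 -0.30838692] ztop 0.18346670970245893
bar side 131 [ 0.55795763 -0.3209413 ] yaw -35.317633727729515 end [ 0.59121812 -0.27399647] e -0.009376939074326962 0.006898130360234275 mid [ 0.54496941 -0.33927325] ztop 0.1852796557900671
top 230 [ 0.55144155 -0.0291569   0.01908132] [0.59819866 0.03374995 0.1550541 ]
0.04 6 [ 0.556 -0.02 ] [0.557 0.027] [0.556 0.018 0.048]
0.06 108 [ 0.551 -0.029] [0.598 0.031] [0.575 0.014 0.074]
0.08 18 [ 0.553 -0.025] [0.579 0.025] [0.565 0.012 0.081]
0.1 21 [ 0.553 -0.01 ] [0.562 0.011] [0.558 0.001 0.115]
0.12 33 [ 0.561 -0.009] [0.577 0.013] [0.568 0.002 0.133]
0.14 40 [ 0.573 -0.007] [0.593 0.013] [0.586 0.003 0.146]
side 961 [ 0.55275495 -0.02677703  0.01515148] [0.70163518 0.04082661 0.156364  ]
0.02 128 [ 0.553 -0.007] [0.701 0.039] [0.655 0.032 0.03 ]
0.04 143 [ 0.553 -0.014] [0.701 0.041] [0.654 0.031 0.05 ]
0.06 382 [ 0.553 -0.027] [0.702 0.041] [0.655 0.017 0.076]
0.08 144 [ 0.553 -0.022] [0.7 
[... 208 characters left out ...]
44.9, 220.6, 157.2, 239.3] [0.41928942 0.41605425 0.00674336] [ 0.38966417  0.37455758 -0.00115643] [0.44884424 0.4429938  0.07270608]
pad [118.7, 251.4, 129.7, 262.6] [0.31806105 0.51320553 0.00150695] [ 0.29564175  0.48813158 -0.00643292] [0.33995358 0.53595631 0.01038572]
pad [330.8, 370.8, 350.4, 384.0] [0.3209057  0.50690344 0.00400324] [ 0.29950926  0.49111473 -0.00184601] [0.34248962 0.5191964  0.01053795]
pad [283.3, 323.5, 311.6, 342.0] [0.41720501 0.40394488 0.00907802] [0.38508664 0.37872109 0.00271285] [0.449668   0.45763185 0.08947756]
[ 0.37882934  0.37352869 -0.00103861] [0.456974   0.45313869 0.01983858]
[[-0.    -0.318 -0.948]
 [-0.    -0.948  0.318]
 [-1.     0.     0.   ]]
```

```bash
cat >> h.py <<'E'
def go(pos,x,y,show=True):
    "tool-frame turn and shift (cm) from here to pos with tool axes x,y"
    s=r.get_state(); M=R.from_euler("xyz",s["eef_rot"],degrees=True)
    x=np.array(x,float); x/=np.linalg.norm(x); y=np.array(y,float); y-=x*(x@y); y/=np.linalg.norm(y)
    T=R.from_matrix(np.stack([x,y,np.cross(x,y)],1))
    d=np.array(pos)-s["tcp_pos"]
    print("t",round(s["time_s"],2),"tcp",np.round(s["tcp_pos"],4),"w",round(s["gripper_width"],4),"F",np.round(s["contact_force"],1),"tau",np.round(s["moment"],2),"j",np.round(s["joints"],0))
    print("turn",np.round((M.inv()*T).as_rotvec(),3),"shift now-axes",np.round(M.inv().apply(d)*100,2),"target-axes",np.round(T.inv().apply(d)*100,2))
E
python3 -m creep '[[-0.108,0,0,0,0,0,100],[-0.108,0,0,0,0,0,100],[-0.108,0,0,0,0,0,100],[0,0,0,0,2.24,-0.9,100],[0,0,0,0,4.24,-1.69,100],[0,0,0,0,4.24,-1.69,100],[0,0,0,0,4.24,-1.69,100],[0,0,0,0,4.24,-1.69,100]]'
python3 -c "
from h import *
go([.486,-.039,.227],[0,0,-1],[0,-1,0])
w=np.load('muff_side.npy')
for lo,hi in((.55,.60),(.64,.71)):
    q=w[(w[:,2]>.02)&(w[:,2]<.07)&(w[:,0]>lo)&(w[:,0]<hi)]
    for a in np.arange(lo,hi,.008):
        k=q[(q[:,0]>=a)&(q[:,0]<a+.008)]
        if len(k)>5: print(round(a,3),len(k),np.round(np.percentile(k[:,1],[50,80,90]),4))
"
```

```text
time_s: 1.5
tcp_pos: [0.2918, 0.4462, 0.2267]
eef_rot: [-118.2, 90.0, 61.8]
contact_force: [-0.1, 0.7, 1.2]
gripper_width: 0.088
t 1.5 tcp [0.2918 0.4462 0.2267] w 0.088 F [-0.1  0.7  1.2] tau [ 0.02 -0.16  0.01] j [ 78.   7. -17.   0. -66.  12.]
turn [ 0.001 -0.     0.   ] shift now-axes [-4.000e-02  4.853e+01 -1.939e+01] target-axes [-3.000e-02  4.852e+01 -1.942e+01]
0.55 24 [0.0127 0.0281 0.0288]
0.558 20 [0.0317 0.0323 0.0338]
0.566 31 [0.0322 0.0336 0.0338]
0.574 29 [0.0312 0.0335 0.0341]
0.582 24 [0.0272 0.0286 0.0302]
0.59 32 [0.0279 0.03   0.0305]
0.648 30 [0.0192 0.0277 0.0302]
0.656 31 [0.0313 0.033  0.0336]
0.664 30 [0.0303 0.0321 0.0332]
0.672 33 [0.0369 0.0389 0.0393]
0.68 32 [0.0372 0.0391 0.0393]
0.688 20 [0.0353 0.037  0.0376]
0.696 10 [0.0187 0.02   0.0226]
```

```bash
python3 -m creep '[[0,0,0,0,4.1,-1.64,100],[0,0,0,0,4.1,-1.64,100],[0,0,0,0,4.1,-1.64,100],[0,0,0,0,4.1,-1.64,100],[0,0,0,0,4.1,-1.64,100],[0,0,0,0,4.1,-1.64,100],[0,0,0,0,4.1,-1.64,100],[0,0,0,0,4.1,-1.64,100]]' && python3 -m creep '[[0,0,0,0,4.1,-1.64,60],[0,0,0,0,4.1,-1.64,60],[0,0,0,0,4.1,-1.64,60],[0,0,0,0,3.4,-1.37,60],[0,0,0,0,0,0,60],[0,0,0,0,0,0,60]]'
python3 -c "
from h import *
go([.486,-.039,.136],[0,0,-1],[0,-1,0])
im,d,w=cloud('wrist'); cv2.imwrite('pics/wrist1.png',im)
k=(w[...,2]>.15)&(w[...,2]<.185)&(abs(w[...,0]-.486)<.04)&(abs(w[...,1]+.039)<.04)
q=w[k];q=q[q[:,2]>.166];print(len(q),q.min(0),q.max(0),np.median(q,0),cv2.minEnclosingCircle((q[:,:2]*1000).astype(np.float32)))
"
```

```text
time_s: 2.3
tcp_pos: [0.423, 0.1183, 0.2271]
eef_rot: [-141.4, 89.9, 38.6]
contact_force: [2.5, 1.3, 0.4]
gripper_width: 0.0879
time_s: 2.9
tcp_pos: [0.4856, -0.0379, 0.2264]
eef_rot: [2.0, 90.0, -178.1]
contact_force: [-0.5, 1.8, 0.1]
gripper_width: 0.0531
t 2.9 tcp [ 0.4856 -0.0379  0.2264] w 0.0531 F [-0.5  1.8  0.1] tau [ 0.01 -0.   -0.08] j [ 19.   3. -22.  -0. -65.  71.]
turn [-0.002  0.    -0.   ] shift now-axes [ 9.04  0.11 -0.05] target-axes [ 9.04  0.11 -0.04]
1737 [ 0.4702642  -0.05567195  0.16608783] [ 0.50160114 -0.0244685   0.17423618] [ 0.48678105 -0.0397597   0.17186178] ((485.899169921875, -39.93973922729492), 15.958761215209961)
```

View pics/wrist1.png

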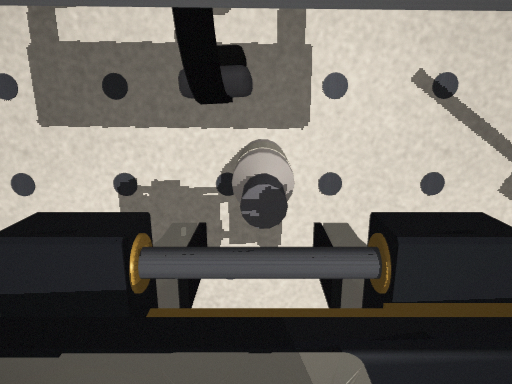

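The wrist view shows the cap (264,200) centred between the open fingers, with the headband at (195,40) under the lamp. I'll descend and grip.

```bash
python3 -m creep '[[0,0,0,2.5,0.2,0,60],[0,0,0,2.5,0,0,60],[0,0,0,2.5,0,0,60],[0,0,0,1.5,0,0,60],[0,0,0,0,0,0,60],[0,0,0,0,0,0,20],[0,0,0,0,0,0,20],[0,0,0,0,0,0,20]]' 30
python3 -m creep '[[0,0,0,0,0,0,20],[0,0,0,0,0,0,20],[0,0,0,0,0,0,20]]' 30
python3 -c "
from h import *
go([.486,-.039,.260],[0,0,-1],[0,-1,0])"
```

```text
time_s: 3.75
tcp_pos: [0.4863, -0.0386, 0.1377]
eef_rot: [-167.0, 89.9, 13.0]
contact_force: [0.1, -0.1, 0.1]
gripper_width: 0.0344
time_s: 4.05
tcp_pos: [0.4864, -0.0391, 0.1375]
eef_rot: [-177.0, 89.9, 3.0]
contact_force: [-0.4, -0.2, 6.9]
gripper_width: 0.0311
t 4.05 tcp [ 0.4864 -0.0391  0.1375] w 0.0311 F [-0.4 -0.2  6.9] tau [-0.19  0.16  0.02] j [ 19.   7. -30.   0. -53.  71.]
turn [ 0.    -0.002  0.   ] shift now-axes [-1.225e+01 -1.000e-02  1.000e-02] target-axes [-1.225e+01 -1.000e-02  4.000e-02]
```

```bash
python3 -m creep '[[0,0,0,-1.0,0,0,20],[0,0,0,-2.5,0,0,20],[0,0,0,-3.5,0,0,20],[0,0,0,-3.5,0,0,20],[0,0,0,-2,0,0,20],[0,0,0,0,-2.26,0.34,20],[0,0,0,0,-3.6,0.54,20],[0,0,0,0,-3.6,0.54,20]]' && python3 -m creep '[[0,0,0,0,-3.6,0.54,20],[0,0,0,0,-3.6,0.54,20],[0,0,0,0,-3.6,0.54,20],[0,0,0,0,-3.6,0.54,20],[0,0,0,0,-3.6,0.54,20],[0,0,0,0,-3.6,0.54,20],[0,0,0,0,-3.6,0.54,20],[0,0,0,0,-3.6,0.54,20]]' && python3 -m creep '[[0,0,0,0,-3.6,0.54,20],[0,0,0,0,-3.6,0.54,20],[0,0,0,0,-1.7,0.26,20],[0,0,0,0,0,0,20],[0,0,0,0,0,0,20]]'
python3 -c "
from h import *
go([.418,.414,.1455],[0,0,-1],[0,-1,0])
im,d,w=cloud('side'); cv2.imwrite('pics/side2.png',cv2.resize(im[180:384,200:400],None,fx=3,fy=3))
im,d,w=cloud('top')
k=(w[...,2]>.075)&(w[...,2]<.089)&(abs(w[...,0]-.451)<.11)&(abs(w[...,1]-.365)<.11)
print(k.sum(),cv2.minAreaRect((w[k][:,:2]*1000).astype(np.float32)))
"
```

```text
time_s: 4.85
tcp_pos: [0.4704, 0.0561, 0.2617]
eef_rot: [-25.1, 89.9, 154.8]
contact_force: [1.2, -0.3, -3.1]
gripper_width: 0.0311
time_s: 5.65
tcp_pos: [0.4271, 0.3446, 0.2615]
eef_rot: [28.2, 89.9, -151.8]
contact_force: [-0.2, -0.5, -3.6]
gripper_width: 0.0309
time_s: 6.15
tcp_pos: [0.4142, 0.4321, 0.261]
eef_rot: [52.8, 89.9, -127.2]
contact_force: [1.0, 0.1, -3.2]
gripper_width: 0.0314
t 6.15 tcp [0.4142 0.4321 0.261 ] w 0.0314 F [ 1.   0.1 -3.2] tau [-0.13 -0.07  0.03] j [ 65.  12.  -6.  -0. -72.  25.]
turn [ 0.001  0.001 -0.002] shift now-axes [11.55  1.79 -0.39] target-axes [11.55  1.81 -0.38]
415 ((450.45660400390625, 364.94268798828125), (172.4078369140625, 171.1897735595703), 79.17811584472656)
```

View pics/side2.png

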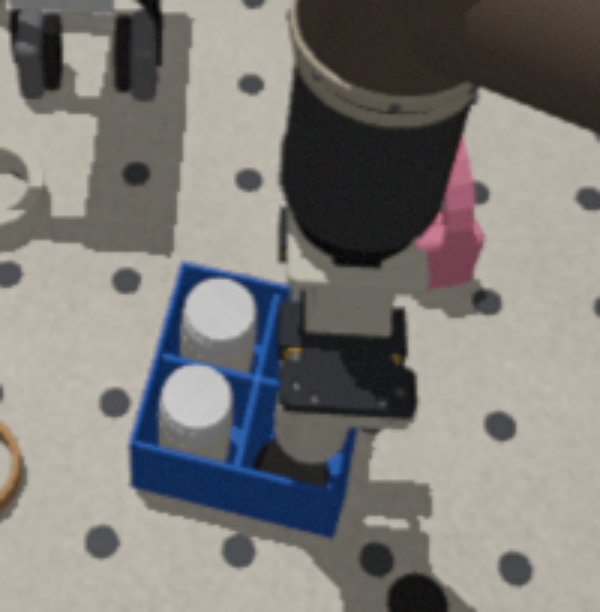

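The bottle hangs above the free cell with the black disc visible below it; it overshot by 18 mm. I'll correct that, then lower it.

```bash
python3 -m creep '[[0,0,0,0,1.8,-0.38,20],[0,0,0,0,0,0,20],[0,0,0,2,0,0,20],[0,0,0,3,0,0,20],[0,0,0,3,0,0,20],[0,0,0,1.5,0,0,20],[0,0,0,0,0,0,20]]' && python3 -m creep '[[0,0,0,0.8,0,0,20],[0,0,0,0.5,0,0,20],[0,0,0,0.4,0,0,20],[0,0,0,0,0,0,20]]'
python3 -c "
from h import *
go([.418,.414,.1455],[0,0,-1],[0,-1,0])"
```

```text
time_s: 6.95
tcp_pos: [0.4179, 0.4123, 0.1644]
eef_rot: [55.6, 89.7, -124.5]
contact_force: [-0.1, 0.0, -2.5]
gripper_width: 0.0312
time_s: 7.35
tcp_pos: [0.4184, 0.4144, 0.1494]
eef_rot: [28.0, 90.0, -152.0]
contact_force: [0.3, -0.1, -3.2]
gripper_width: 0.0311
t 7.35 tcp [0.4184 0.4144 0.1494] w 0.0311 F [ 0.3 -0.1 -3.2] tau [-0.09  0.    0.01] j [ 64.  16. -17.  -0. -57.  26.]
turn [ 0.  0. -0.] shift now-axes [0.39 0.04 0.04] target-axes [0.39 0.04 0.04]
```

```bash
python3 -m creep '[[0,0,0,0.2,0,0,20],[0,0,0,0.1,0,0,20],[0,0,0,0.1,0,0,20],[0,0,0,0,0,0,20],[0,0,0,0,0,0,20]]'
python3 -c "
from h import *
go([.418,.414,.1455],[0,0,-1],[0,-1,0])"
```

```text
time_s: 7.85
tcp_pos: [0.4185, 0.4146, 0.1456]
eef_rot: [-109.6, 90.0, 70.4]
contact_force: [0.1, -0.5, -2.5]
gripper_width: 0.0313
t 7.85 tcp [0.4185 0.4146 0.1456] w 0.0313 F [ 0.1 -0.5 -2.5] tau [-0.03 -0.04 -0.02] j [ 64.  16. -17.  -0. -57.  26.]
turn [ 0. -0.  0.] shift now-axes [0.01 0.06 0.05] target-axes [0.01 0.06 0.05]
```

```bash
python3 -m creep '[[0,0,0,0.1,0,0,20],[0,0,0,0,0,0,20]]'; python3 -m creep '[[0,0,0,0.1,0,0,20],[0,0,0,0,0,0,20]]'; python3 -m creep '[[0,0,0,0.1,0,0,20],[0,0,0,0,0,0,20]]'
```

```text
time_s: 8.05
tcp_pos: [0.4189, 0.4147, 0.1456]
eef_rot: [-152.6, 89.9, 27.5]
contact_force: [-1.3, -2.0, 4.8]
gripper_width: 0.0317
time_s: 8.25
tcp_pos: [0.4193, 0.4148, 0.1455]
eef_rot: [-150.6, 89.9, 29.5]
contact_force: [-2.0, -3.2, 11.5]
gripper_width: 0.0314
time_s: 8.45
tcp_pos: [0.4196, 0.415, 0.1455]
eef_rot: [-150.6, 89.8, 29.5]
contact_force: [-2.3, -5.6, 17.1]
gripper_width: 0.0313
```

Landed. I'll relax the push, open and rise.

```bash
python3 -m creep '[[0,0,0,-0.25,0,0,20],[0,0,0,0,0,0,60],[0,0,0,0,0,0,60],[0,0,0,0,0,0,60],[0,0,0,0,0,0,60],[0,0,0,-1,0,0,60],[0,0,0,-3,0,0,60],[0,0,0,-4,0,0,60]]' && python3 -m creep '[[0,0,0,-4,0,0,60],[0,0,0,-2,0,0,60],[0,0,0,0,0,0,60]]'
python3 -c "
from h import *
go([.46,0.003,.30],[1,0,-1],[0,-1,0])
"
```

```text
time_s: 9.25
tcp_pos: [0.4179, 0.4137, 0.2248]
eef_rot: [59.4, 89.8, -120.6]
contact_force: [1.4, 1.0, -0.8]
gripper_width: 0.0528
time_s: 9.55
tcp_pos: [0.4196, 0.4158, 0.2899]
eef_rot: [-126.1, 89.6, 54.0]
contact_force: [-0.1, 0.6, -0.0]
gripper_width: 0.0526
t 9.55 tcp [0.4196 0.4158 0.2899] w 0.0526 F [-0.1  0.6 -0. ] tau [-0.01 -0.03 -0.  ] j [ 64.  10.  -5.   0. -74.  26.]
turn [-0.002  0.781  0.006] shift now-axes [-1.24 41.28 -4.02] target-axes [ 2.14 41.28 -3.57]
```

```bash
cat > log.py <<'E'
import json; from plant import r
s=r.get_state(); open("log.jsonl","a").write(json.dumps([s["joints"].tolist(),s["tcp_pos"].tolist(),s["eef_rot"].tolist()])+"\n")
import numpy as np; print(np.round(s["joints"],2),np.round(s["tcp_pos"],4),np.round(s["eef_rot"],1))
E
python3 log.py
python3 -m creep '[[0,0.13,0,0,0,0,60],[0,0.13,0,0,0,0,60],[0,0,0,0,0,0,60]]' >/dev/null; python3 log.py
python3 -m creep '[[0,0.13,0,0,0,0,60],[0,0.13,0,0,0,0,60],[0,0,0,0,0,0,60]]' >/dev/null; python3 log.py
python3 -m creep '[[0,0,0.13,0,0,0,60],[0,0,0.13,0,0,0,60],[0,0,0,0,0,0,60]]'>/dev/null; python3 log.py
python3 -m creep '[[0,0,-0.13,0,4,0,60],[0,0,-0.13,0,4,0,60],[0,0,0,0,4,0,60],[0,0,0,0,4,0,60],[0,0,0,0,4,0,60],[0,0,0,0,4,0,60],[0,0,0,0,0,0,60]]'>/dev/null; python3 log.py
```

```text
[ 6.373e+01  1.042e+01 -4.940e+00  7.000e-02 -7.423e+01  2.628e+01] [0.4196 0.4158 0.2899] [-126.1   89.6   54. ]
[ 73.06   4.4  -21.28  16.51 -61.22   9.54] [0.4158 0.4107 0.2817] [178.5  75.   -1.3]
[ 79.81   0.8  -37.09  37.92 -53.36 -13.06] [0.4169 0.4104 0.2812] [179.   60.   -0.7]
[ 81.74  10.55 -25.7   32.93 -70.06 -11.67] [0.4185 0.4175 0.2834] [155.1  56.9 -28.8]
[ 71.76 -22.02 -51.    34.54 -56.08  -0.41] [0.4104 0.1723 0.2988] [-179.6   60.3    0.2]
```

```bash
cat > fk.py <<'E'
import numpy as np, json
from scipy.spatial.transform import Rotation as R
from scipy.optimize import least_squares
import itertools
def fk(q,p,s):
    q=np.radians(q); A=lambda ax,t:R.from_rotvec(np.array(ax,float)*t)
    z0,r0,lat,l2,c,l3,L,wl,j1o=p[:9]
    M=A([0,0,1],q[0]+j1o); P=np.array([0,0,z0])+M.apply([r0,lat,0])
    M=M*A([0,1,0],q[1]); P=P+M.apply([0,0,l2])
    M=M*A([0,-1,0],q[2]); P=P+M.apply([l3,0,c])
    M=M*A([s[0],0,0],q[3]); M=M*A([0,-1,0],q[4]); P=P+M.apply([L,wl,0])
    M=M*A([s[1],0,0],q[5]); return P,M*R.from_rotvec(p[9:12])
def fit(D):
    best=None
    for s in itertools.product((1,-1),(1,-1)):
        def f(p):
            o=[]
            for q,t,e in D:
                P,M=fk(q,p,s); o+=list((P-np.array(t)))+list(.3*(R.from_euler("xyz",e,degrees=True).inv()*M).as_rotvec())
            return np.array(o)
        for a in (0,np.pi/2,-np.pi/2,np.pi):
            m=least_squares(f,np.r_[.3,0,-.19,.62,0,.45,.4,0,0,a,0,0])
            if best is None or m.cost<best[0]: best=(m.cost,m.x,s,abs(m.fun).max())
    return best
E
python3 - <<'E'
from fk import *
D=[json.loads(l) for l in open("log.jsonl")]
D.append([[87.954,20.591,.634,-.02,-70.134,-16.506],[.21464,.63946,.22563],[94.408,89.907,-104.151]])
b=fit(D); print(b[0],b[3],b[2],np.round(b[1],4)); np.savez("fk.npz",p=b[1],s=b[2])
E
```

```text
7.93725743130014e-12 2.936872959974799e-06 (-1, -1) [ 0.1988 -0.     -0.      0.6016 -0.      0.4636  0.378  -0.1918  0.
 -1.5708 -0.      0.    ]
```

```bash
cat > ik.py <<'E'
from fk import *
Z=np.load("fk.npz"); p,s=Z["p"],Z["s"]
lo=np.array([-176.03,-82.01,-58.28,-173.87,-174.79,-173.66])+2; hi=np.array([176.03,121.73,71.71,95.51,-.11,173.66])-2
hi[4]=-2
def pose(yaw,pit,flip=1):
    y,t=np.radians([yaw,pit]); x=np.array([np.cos(t)*np.cos(y),np.cos(t)*np.sin(y),-np.sin(t)]); yy=flip*np.array([np.sin(y),-np.cos(y),0])
    return R.from_matrix(np.stack([x,yy,np.cross(x,yy)],1))
def ik(P,M,q0):
    def f(q):
        a,b=fk(q,p,s); return np.r_[a-P,.3*(M.inv()*b).as_rotvec()]
    m=least_squares(f,np.clip(q0,lo+1e-3,hi-1e-3),bounds=(lo,hi),x_scale=30); return m.x,np.linalg.norm(m.fun)
def pts(q):
    A=lambda ax,t:R.from_rotvec(np.array(ax,float)*t); k=np.radians(q); o=[]
    M=A([0,0,1],k[0]);P=np.array([0,0,p[0]]);M=M*A([0,1,0],k[1]);E=P+M.apply([0,0,p[3]]);M=M*A([0,-1,0],k[2]);W=E+M.apply([p[5],0,0])
    M=M*A([s[0],0,0],k[3])*A([0,-1,0],k[4]);return E,W,W+M.apply([0,p[7],0])
E
python3 - <<'E'
from ik import *
rng=np.random.default_rng(0); C=np.array([.6265,.005]); my=2.8
H=np.array([.568,-.308]); ry=-35.7
def tcp(c,yaw,z,phi,pit):
    u=np.array([np.cos(np.radians(yaw)),np.sin(np.radians(yaw))]); f=np.radians(phi)
    g=np.r_[c-u*.072*np.sin(f),z+.085+.072*np.cos(f)]
    return g+.019*pose(yaw,pit).as_matrix()[:,0]
for pit in (20,30,40,50,60,70):
  for flip in (1,-1):
    S=[]
    for _ in range(12):
        q,e=ik(tcp(C,my,0,45,pit),pose(my,pit,flip),rng.uniform(lo,hi))
        if e<1e-4 and not any(np.abs(q-a).max()<2 for a in S): S.append(q)
    for q in S:
        r1=ik(tcp(C,my,0,45,pit)-.12*pose(my,pit).as_matrix()[:,0],pose(my,pit,flip),q)
        r2=ik(tcp(C,my,.04,45,pit)-np.r_[.2,0,0],pose(my,pit,flip),q)
        r3=ik(tcp(H,ry,.03,45,pit),pose(ry,pit,flip),q); r4=ik(tcp(H,ry,.20,45,pit),pose(ry,pit,flip),r3[0])
        print(pit,flip,np.round(q),"W",np.round(pts(q)[1],2),"B",np.round(pts(q)[2],2),"E",np.round(pts(q)[0],2),"err mm",[round(x[1]*1e3,1) for x in(r1,r2,r3,r4)],np.round(r3[0]))
E
```

```text
30 1 [ -29.   11.  -46. -128.  -35. -119.] W [ 0.32 -0.18  0.4 ] B [ 0.27 -0.01  0.32] E [ 0.1  -0.06  0.79] err mm [np.float64(0.0), np.float64(3.0), np.float64(0.0), np.float64(37.6)] [ -54.    8.  -51. -149.  -32. -108.]
30 -1 [ -29.   11.  -46. -128.  -35.   61.] W [ 0.32 -0.18  0.4 ] B [ 0.27 -0.01  0.32] E [ 0.1  -0.06  0.79] err mm [np.float64(0.0), np.float64(1.4), np.float64(0.0), np.float64(37.6)] [ -54.    8.  -51. -149.  -32.   72.]
70 1 [ 23.   7. -44.  19. -21.  53.] W [0.34 0.14 0.43] B [ 0.45 -0.    0.47] E [0.07 0.03 0.8 ] err mm [np.float64(0.0), np.float64(17.7), np.float64(0.0), np.float64(0.0)] [ -4.   7. -41.  23. -27.  39.]
70 -1 [  23.    7.  -44.   19.  -21. -127.] W [0.34 0.14 0.43] B [ 0.45 -0.    0.47] E [0.07 0.03 0.8 ] err mm [np.float64(0.0), np.float64(17.7), np.float64(0.0), np.float64(0.0)] [  -4.    7.  -41.   23.  -27. -141.]
```

Run:
```python
from ik import *
my=2.8; ry=-35.7; H=np.array([.568,-.308]); C=np.array([.6265,.005])
def tcp(c,yaw,z,phi,pit):
    u=np.array([np.cos(np.radians(yaw)),np.sin(np.radians(yaw))]); f=np.radians(phi)
    return np.r_[np.array(c)-u*.072*np.sin(f),z+.085+.072*np.cos(f)]+.019*pose(yaw,pit).as_matrix()[:,0]
for pit in (50,55,60,65):
  for phi in (50,60,70):
    q=np.array([23,7,-44,19,-21,53.]); 
    WP=[("g",C,my,0,0),("pre6",C,my,0,.06),("pre12",C,my,0,.12),("lift4",C,my,.04,0),("back5",C-[.05,0],my,.04,0),("back10",C-[.1,0],my,.04,0),("side",C-[.1,.2],my,.06,0),("mid",C-[.1,.2],-16,.2,0),("hov",H,ry,.2,0),("hang",H,ry,.03,0)]
    o=[]
    for n,c,y,z,b in WP:
        T=pose(y,pit); k,e=ik(tcp(c,y,z,phi,pit)-b*T.as_matrix()[:,0],T,q)
        o.append(f"{n}:{e*1e3:.0f}/{k[4]:.0f},{k[2]:.0f}")
        if n=="g": g=k
        q=k if e<1e-3 else q
    print(pit,phi,np.round(g),"B",np.round(pts(g)[2],2),*o)
from plant import r
c=np.linalg.inv(np.array(r.camera_info("wrist")["camera_from_world"])); st=r.get_state(); M=R.from_euler("xyz",st["eef_rot"],degrees=True)
print("cam in tool",M.inv().apply(c[:3,3]-st["tcp_pos"]),"view",M.inv().apply(c[:3,2]))
```

```text
50 50 [  9.   7. -36. -54.  -2. 140.] B [ 0.32 -0.06  0.37] g:47/-2,-36 pre6:52/-5,-56 pre12:44/-16,-56 lift4:50/-2,-56 back5:55/-4,-56 back10:64/-8,-56 side:0/-17,-42 mid:0/-24,-55 hov:0/-22,-51 hang:58/-8,-56
50 60 [  6.   7. -36. -65.  -2. 153.] B [ 0.31 -0.05  0.35] g:43/-2,-36 pre6:55/-3,-56 pre12:49/-15,-56 lift4:54/-2,-48 back5:58/-2,-56 back10:65/-3,-56 side:0/-17,-42 mid:1/-23,-56 hov:0/-21,-53 hang:65/-10,-56
50 70 [  4.   8. -35. -73.  -2. 162.] B [ 0.3  -0.04  0.34] g:38/-2,-35 pre6:58/-2,-56 pre12:53/-14,-56 lift4:52/-2,-41 back5:54/-2,-41 back10:56/-2,-45 side:0/-17,-41 mid:7/-23,-56 hov:0/-18,-55 hang:71/-11,-56
55 50 [ 16.   4. -55.  37.  -2.  42.] B [ 0.41 -0.05  0.46] g:45/-2,-55 pre6:32/-10,-56 pre12:21/-19,-56 lift4:30/-5,-56 back5:38/-10,-56 back10:49/-16,-56 side:0/-19,-43 mid:0/-33,-48 hov:0/-31,-44 hang:37/-10,-56
55 60 [ 18.   5. -51.  15.  -2.  63.] B [ 0.39 -0.07  0.44] g:48/-2,-51 pre6:37/-9,-56 pre12:26/-19,-56 lift4:35/-5,-56 back5:43/-10,-56 back10:53/-15,-56 side:0/-18,-44 mid:0/-32,-50 hov:0/-29,-46 hang:43/-10,-56
55 70 [ 18.   7. -46.  -8.  -2.  86.
[... 850 characters left out ...]
 28.] B [ 0.42 -0.01  0.46] g:3/-7,-56 pre6:0/-20,-50 pre12:0/-31,-46 lift4:0/-17,-49 back5:0/-17,-55 back10:11/-23,-56 side:0/-30,-39 mid:0/-46,-35 hov:0/-45,-30 hang:0/-15,-52
65 60 [ 17.   6. -56.  47.  -7.  31.] B [ 0.42 -0.01  0.45] g:8/-7,-56 pre6:0/-18,-53 pre12:0/-30,-48 lift4:0/-14,-52 back5:4/-16,-56 back10:16/-22,-56 side:0/-28,-41 mid:0/-45,-37 hov:0/-44,-32 hang:0/-13,-55
65 70 [ 17.   7. -56.  44.  -6.  33.] B [ 0.42 -0.01  0.45] g:13/-6,-56 pre6:0/-15,-55 pre12:0/-28,-50 lift4:0/-11,-55 back5:9/-16,-56 back10:22/-22,-56 side:0/-26,-42 mid:0/-44,-39 hov:0/-42,-34 hang:3/-11,-56
cam in tool [-0.15804359  0.00035717 -0.06735931] view [9.67510926e-01 5.48626237e-04 2.52828610e-01]
```

```bash
cat > plan.py <<'E'
from ik import *
my=2.8; ry=-35.7; H=np.array([.568,-.308]); C=np.array([.6265,.005])
def tcp(c,yaw,z,phi,pit):
    u=np.array([np.cos(np.radians(yaw)),np.sin(np.radians(yaw))]); f=np.radians(phi)
    return np.r_[np.array(c)-u*.072*np.sin(f),z+.085+.072*np.cos(f)]+.019*pose(yaw,pit).as_matrix()[:,0]
E
python3 - <<'E'
from plan import *
for pit in (68,70,72,75):
  for phi in (55,62,70):
    q=np.array([23,7,-44,19,-21,-127.]); 
    WP=[("g",C,my,0,0),("pre6",C,my,0,.06),("pre12",C,my,0,.12),("up4",C,my,0,.04),("side20",C-[0.02,.2],my,.05,0),("side10",C-[0.02,.1],my,.05,0),("out",C-[.1,.2],my,.05,0),("outup",C-[.1,.2],-16,.2,0),("hov",H,ry,.2,0),("hang",H,ry,.03,0)]
    o=[]
    for n,c,y,z,b in WP:
        T=pose(y,pit,-1); k,e=ik(tcp(c,y,z,phi,pit)-b*T.as_matrix()[:,0],T,q)
        o.append(f"{n}:{e*1e3:.0f}/{k[4]:.0f},{k[2]:.0f}")
        if n=="g":
            g=k; X=T.as_matrix()[:,0]; t=tcp(c,y,z,phi,pit); th=np.radians(pit); 
            clr=np.dot(np.array([.579,.261])-[t[0],t[2]],[np.sin(th),np.cos(th)])
        q=k if e<1e-3 else q
    print(pit,phi,"axis-lamp",round(clr,3),np.round(g),"W,B",np.round(pts(g)[1],2),np.round(pts(g)[2],2),*o)
E
```

```text
68 55 axis-lamp 0.061 [  22.    6.  -51.   31.  -14. -138.] W,B [0.29 0.12 0.41] [ 0.43 -0.    0.46] g:0/-14,-51 pre6:0/-25,-46 pre12:0/-35,-42 up4:0/-22,-47 side20:0/-31,-32 side10:0/-26,-40 out:0/-31,-39 outup:0/-50,-33 hov:0/-49,-27 hang:0/-21,-47
68 62 axis-lamp 0.068 [  20.    7.  -53.   36.  -11. -142.] W,B [0.28 0.11 0.39] [ 0.43 -0.    0.45] g:0/-11,-53 pre6:0/-24,-47 pre12:0/-34,-43 up4:0/-20,-49 side20:0/-30,-33 side10:0/-25,-41 out:0/-30,-40 outup:0/-49,-34 hov:0/-48,-28 hang:0/-19,-49
68 70 axis-lamp 0.075 [  18.    7.  -56.   45.   -8. -149.] W,B [0.27 0.09 0.38] [ 0.43 -0.01  0.44] g:1/-8,-56 pre6:0/-22,-49 pre12:0/-33,-45 up4:0/-18,-51 side20:0/-29,-34 side10:0/-23,-43 out:0/-28,-41 outup:0/-48,-36 hov:0/-46,-30 hang:0/-17,-51
70 55 axis-lamp 0.057 [  23.    7.  -46.   22.  -19. -130.] W,B [0.32 0.14 0.42] [ 0.44 -0.    0.46] g:0/-19,-46 pre6:0/-29,-42 pre12:0/-39,-39 up4:0/-26,-44 side20:0/-34,-30 side10:0/-30,-38 out:0/-33,-38 outup:0/-52,-31 hov:0/-51,-24 hang:0/-25,-43
70 62 axis-lamp 0.064 [  23.    7.  -48.   24.  -17. -132.] W,B [0.31 0.13 0.41] [ 0.44 -0.    0.
[... 1210 characters left out ...]
 -119.] W,B [0.38 0.16 0.45] [ 0.47 -0.    0.47] g:0/-29,-38 pre6:0/-37,-35 pre12:0/-46,-31 up4:0/-34,-36 side20:0/-40,-27 side10:0/-37,-33 out:0/-39,-35 outup:0/-58,-26 hov:0/-58,-19 hang:0/-34,-35
75 62 axis-lamp 0.052 [  23.   10.  -40.   11.  -27. -120.] W,B [0.37 0.16 0.44] [ 0.47 -0.    0.47] g:0/-27,-40 pre6:0/-36,-36 pre12:0/-45,-33 up4:0/-33,-38 side20:0/-39,-28 side10:0/-36,-34 out:0/-38,-36 outup:0/-57,-27 hov:0/-57,-20 hang:0/-32,-36
75 70 axis-lamp 0.059 [  23.   10.  -41.   12.  -25. -121.] W,B [0.36 0.16 0.43] [ 0.47 -0.    0.46] g:0/-25,-41 pre6:0/-35,-38 pre12:0/-44,-34 up4:0/-32,-39 side20:0/-37,-29 side10:0/-35,-35 out:0/-37,-37 outup:0/-56,-29 hov:0/-56,-21 hang:0/-31,-38
```

Run:
```python
from plan import *
from h import go
T=pose(my,70,1); t=tcp(C,my,0,66,70); print("grasp tcp",t); X=T.as_matrix()
go([.45,0,.26],X[:,0],X[:,1])
q=np.array([23,7,-44,19,-35,53.])
print(ik(np.array([.45,0,.26]),T,q)); print(ik(np.array([.45,0,.26]),pose(my,70,-1),q-[0,0,0,0,0,180]))
```

```text
grasp tcp [0.56729388 0.00210434 0.09643088]
t 11.15 tcp [0.4104 0.1723 0.2988] w 0.0525 F [0.6 1.2 0.2] tau [0.12 1.56 0.06] j [ 72. -22. -51.  35. -56.  -0.]
turn [-0.048 -0.17  -0.018] shift now-axes [ 5.3  17.23 -1.59] target-axes [ 4.71 17.4  -1.6 ]
(array([ 34.33011713, -17.07554005, -42.66760946,  13.92155482,
       -48.02263334,  50.62226309]), np.float64(5.042478580956961e-12))
(array([  34.33015857,  -17.07536508,  -42.66742628,   13.92153801,
        -48.02294911, -129.37776314]), np.float64(8.969843210996309e-12))
```

```bash
python3 -m creep '[[-0.024,-0.085,-0.009,0,0,0,60],[-0.024,-0.085,-0.009,0,0,0,60],[0,0,0,1,3.5,-0.3,60],[0,0,0,1,3.5,-0.3,60],[0,0,0,1,3.5,-0.3,60],[0,0,0,1,3.5,-0.3,60],[0,0,0,0.7,3.4,-0.4,60],[0,0,0,0,0,0,60]]'
python3 -m creep '[[0.15,0,0,0,0,0,60],[0.15,0,0,0,0,0,60],[0.15,0,0,0,0,0,60],[0.15,0,0,0,0,0,60],[0.15,0,0,0,0,0,60],[0.15,0,0,0,0,0,60],[0.15,0,0,0,0,0,60]]'
python3 -m creep '[[0.15,0,0,0,0,0,60],[0.15,0,0,0,0,0,60],[0.15,0,0,0,0,0,60],[0.15,0,0,0,0,0,60],[0.15,0,0,0,0,0,60],[0.15,0,0,0,0,0,60],[0.15,0,0,0,0,0,60]]'
python3 -m creep '[[0.15,0,0,0,0,0,60],[0.15,0,0,0,0,0,60],[0.15,0,0,0,0,0,60],[0.15,0,0,0,0,0,60],[0.15,0,0,0,0,0,60],[0.15,0,0,0,0,0,60],[0.14,0,0,0,0,0,60],[0,0,0,0,0,0,60]]'
python3 - <<'E'
from plan import *
from h import *
X=pose(my,70,-1).as_matrix(); go([.5249,0,.2096],X[:,0],X[:,1])
im,d,w=cloud("wrist"); cv2.imwrite("pics/wrist3.png",im)
k=(w[...,2]>.10)&(w[...,2]<.17)&(w[...,0]>.54)&(w[...,0]<.72)&(abs(w[...,1])<.08); q=w[k]
for a in np.arange(.54,.72,.01):
    e=q[(q[:,0]>=a)&(q[:,0]<a+.01)]
    if len(e)>8: print(round(a,2),len(e),np.round(np.percentile(e[:,1],[3,97]),4),np.round(np.percentile(e[:,2],[5,50,95]),3))
E
```

```text
time_s: 11.95
tcp_pos: [0.4512, 0.0005, 0.2603]
eef_rot: [179.6, 70.0, 2.2]
contact_force: [0.2, 0.7, 0.0]
gripper_width: 0.0526
time_s: 12.65
tcp_pos: [0.4514, 0.0048, 0.2612]
eef_rot: [-119.9, 69.9, 2.6]
contact_force: [0.1, 0.4, 0.3]
gripper_width: 0.053
time_s: 13.35
tcp_pos: [0.4514, 0.0048, 0.2612]
eef_rot: [-59.7, 69.9, 2.6]
contact_force: [0.4, 0.8, -0.1]
gripper_width: 0.0525
time_s: 14.15
tcp_pos: [0.4514, 0.0047, 0.2612]
eef_rot: [-0.4, 69.9, 2.6]
contact_force: [0.8, 0.7, -0.5]
gripper_width: 0.0529
t 14.15 tcp [0.4514 0.0047 0.2612] w 0.0529 F [ 0.8  0.7 -0.5] tau [-0.    1.01  0.01] j [  35.  -17.  -43.   14.  -48. -130.]
turn [0.003 0.002 0.001] shift now-axes [ 7.36 -0.83  5.1 ] target-axes [ 7.35 -0.83  5.11]
0.55 347 [-0.0106  0.0115] [0.101 0.11  0.118]
0.56 391 [-0.0103  0.0119] [0.118 0.127 0.133]
0.57 169 [-0.0097  0.0124] [0.133 0.136 0.138]
0.6 148 [-0.0089  0.0143] [0.155 0.157 0.158]
0.61 185 [-0.0077  0.0149] [0.157 0.159 0.16 ]
0.62 139 [-0.0072  0.0155] [0.159 0.16  0.16 ]
0.63 128 [-0.0072  0.016 ] [0.159 0.159 0.16 ]
0.64 73 [-0.007   0.0158] [0.156 0.157 0.159]
```

View pics/wrist3.png

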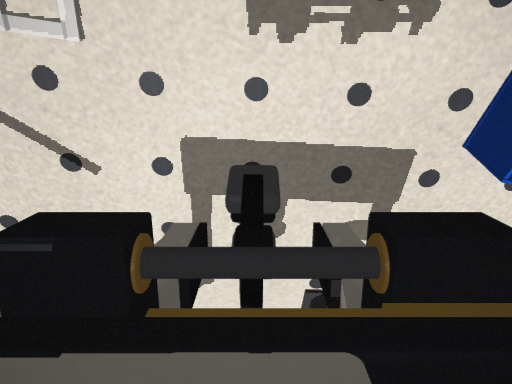

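The wrist view shows the black headband at (252,200), centred between the fingers. The depth gives the strap centre line at y≈0.001–0.004 and a yaw of about 2.9°. I'll move to pre-grasp.

```bash
python3 -m creep '[[0,0,0,2.5,-0.3,1.7,60],[0,0,0,2.5,-0.3,1.7,60],[0,0,0,2.4,-0.3,1.7,60],[0,0,0,2,0,0,60],[0,0,0,2,0,0,60],[0,0,0,2,0,0,60],[0,0,0,0,0,0,60],[0,0,0,0,0,0,60]]'
python3 - <<'E'
from plan import *
from h import *
X=pose(2.9,70,-1).as_matrix(); go([.5673,.0011,.0964],X[:,0],X[:,1])
E
```

```text
time_s: 15.0
tcp_pos: [0.5452, -0.0006, 0.1523]
eef_rot: [-1.0, 70.0, 2.3]
contact_force: [0.5, 0.8, 0.4]
gripper_width: 0.0523
t 15.0 tcp [ 0.5452 -0.0006  0.1523] w 0.0523 F [0.5 0.8 0.4] tau [0.01 0.91 0.  ] j [  25.    1.  -45.   17.  -27. -126.]
turn [0.006 0.    0.004] shift now-axes [6.01 0.08 0.17] target-axes [6.01 0.06 0.17]
```

```bash
python3 -m creep '[[0.006,0,0.004,1.5,0.05,0.17,60],[0,0,0,1.5,0,0,60],[0,0,0,1.5,0,0,60],[0,0,0,1.5,0,0,60],[0,0,0,0,0,0,60],[0,0,0,0,0,0,60]]'
python3 - <<'E'
from plan import *
from h import *
X=pose(2.9,70,-1).as_matrix(); go([.5673,.0011,.0964],X[:,0],X[:,1])
E
```

```text
time_s: 15.6
tcp_pos: [0.5675, 0.0009, 0.0975]
eef_rot: [0.2, 69.9, 3.0]
contact_force: [0.6, -0.2, -0.0]
gripper_width: 0.0527
t 15.6 tcp [0.5675 0.0009 0.0975] w 0.0527 F [ 0.6 -0.2 -0. ] tau [-0.05  0.98  0.04] j [  23.    8.  -49.   25.  -16. -133.]
turn [-0.002  0.002 -0.   ] shift now-axes [ 0.1   0.02 -0.06] target-axes [ 0.1   0.02 -0.05]
```

No contact. I'll grip at 60 N and lift 1 cm along the tool axis.

```bash
python3 -m creep '[[0,0,0,0,0,0,10],[0,0,0,0,0,0,10],[0,0,0,0,0,0,10],[0,0,0,0,0,0,10],[0,0,0,0,0,0,10],[0,0,0,0,0,0,10],[0,0,0,0,0,0,10]]' 60
python3 -m creep '[[0,0,0,-0.5,0,0,10],[0,0,0,-1,0,0,10],[0,0,0,0,0,0,10],[0,0,0,0,0,0,10]]'
python3 - <<'E'
from plan import *
from h import *
X=pose(2.9,70,-1).as_matrix(); go([.5673,.0011,.0964],X[:,0],X[:,1])
im,d,w=cloud("side"); cv2.imwrite("pics/side4.png",cv2.resize(im[100:240,160:330],None,fx=4,fy=4))
E
```

```text
time_s: 16.3
tcp_pos: [0.5674, 0.0011, 0.0967]
eef_rot: [0.2, 69.9, 3.0]
contact_force: [-5.4, 1.8, 5.8]
gripper_width: 0.0229
time_s: 16.7
tcp_pos: [0.5619, 0.0007, 0.1103]
eef_rot: [0.2, 70.0, 3.0]
contact_force: [-0.1, -0.3, -2.3]
gripper_width: 0.0232
t 16.7 tcp [0.5619 0.0007 0.1103] w 0.0232 F [-0.1 -0.3 -2.3] tau [-0.05  1.46 -0.03] j [  23.    6.  -48.   22.  -19. -131.]
turn [-0.003  0.001 -0.001] shift now-axes [1.49 0.01 0.03] target-axes [1.49 0.01 0.03]
```

View pics/side4.png

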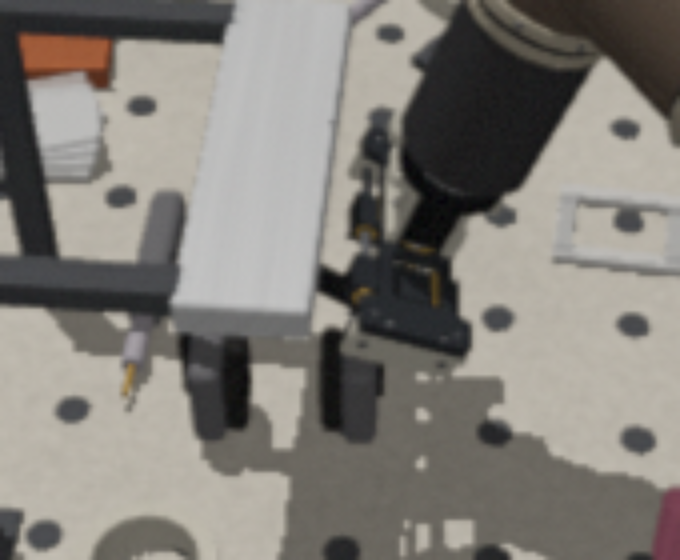

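The force shows the full 2.3 N weight and the cups hang level (both bottoms at row ≈437). The gripper clears the lamp edge. I'll raise it along the tool axis, then slide it out.

```bash
python3 -m creep '[[0,0,0,-1.5,0,0,10],[0,0,0,-1.5,0,0,10],[0,0,0,-0.25,-1.24,-0.68,10],[0,0,0,-0.49,-2.48,-1.35,10],[0,0,0,-0.49,-2.48,-1.35,10],[0,0,0,-0.49,-2.48,-1.35,10],[0,0,0,-0.49,-2.48,-1.35,10],[0,0,0,-0.49,-2.48,-1.35,10]]' && python3 -m creep '[[0,0,0,-0.49,-2.48,-1.35,10],[0,0,0,-0.49,-2.48,-1.35,10],[0,0,0,-0.25,-1.24,-0.67,10],[0,0,0,0,0,0,10],[0,0,0,0,0,0,10]]'
python3 - <<'E'
from plan import *
from h import *
X=pose(2.9,70,-1).as_matrix(); t=np.array([.5065,-.2,.042])-[.0591,.003,-.0967]; go(t+[0,0,.16],X[:,0],X[:,1])
w=cloud("wrist")[2]
E
```

```text
time_s: 17.55
tcp_pos: [0.4783, -0.1409, 0.1377]
eef_rot: [0.2, 70.0, 3.0]
contact_force: [-0.3, -0.8, -2.7]
gripper_width: 0.0231
time_s: 18.05
tcp_pos: [0.4463, -0.204, 0.1378]
eef_rot: [0.2, 70.0, 2.9]
contact_force: [0.5, 1.0, -1.8]
gripper_width: 0.0232
t 18.05 tcp [ 0.4463 -0.204   0.1378] w 0.0232 F [ 0.5  1.  -1.8] tau [-0.    1.46  0.06] j [ -3.  -2. -41.  -4. -30. -81.]
turn [-0.004 -0.    -0.   ] shift now-axes [-15.08   0.12   5.61] target-axes [-15.08   0.1    5.62]
```

```bash
python3 -m creep '[[0,0,0,-2,0,0.73,10],[0,0,0,-3.5,0,1.27,10],[0,0,0,-3.5,0,1.27,10],[0,0,0,-3.5,0,1.27,10],[0,0,0,-2.5,0,0.91,10],[0,0,0,0,0,0,10]]' && python3 -m creep '[[0.106,0,-0.0385,0,0,0,10],[0.106,0,-0.0385,0,0,0,10],[0.106,0,-0.0385,0,0,0,10],[0.106,0,-0.0385,0,0,0,10],[0.106,0,-0.0385,0,0,0,10],[0.106,0,-0.0385,0,0,0,10],[0,0,0,0,0,0,10],[0,0,0,0,0,0,10]]'
python3 - <<'E'
from plan import *
from h import *
X=pose(-35.7,70,-1).as_matrix(); u=np.array([.812,-.583])
t=np.r_[H-.0592*u,.2+.0967]; go(t,X[:,0],X[:,1])
im,d,w=cloud("top"); np.savez("top5.npz",im=im,w=w)
b=(335,375,170,206); q=w[170:206,335:375].reshape(-1,3); q=q[(q[:,2]>.17)&(q[:,2]<.19)]; print(len(q))
cv2.imwrite("pics/top5.png",cv2.resize(im[140:270,230:420],None,fx=4,fy=4))
E
```

```text
time_s: 18.7
tcp_pos: [0.4487, -0.2036, 0.3024]
eef_rot: [-0.1, 69.6, 2.7]
contact_force: [0.2, -0.2, -2.9]
gripper_width: 0.0232
time_s: 19.5
tcp_pos: [0.4464, -0.2029, 0.2968]
eef_rot: [0.2, 70.1, -35.5]
contact_force: [-0.4, 0.4, -2.2]
gripper_width: 0.0232
t 19.5 tcp [ 0.4464 -0.2029  0.2968] w 0.0232 F [-0.4  0.4 -2.2] tau [ 0.94  1.11 -0.04] j [  10.  -13.  -36.   17.  -53. -144.]
turn [-0.    -0.002 -0.001] shift now-axes [ 3.44 -1.44  9.48] target-axes [ 3.46 -1.44  9.47]
159
```

View pics/top5.png

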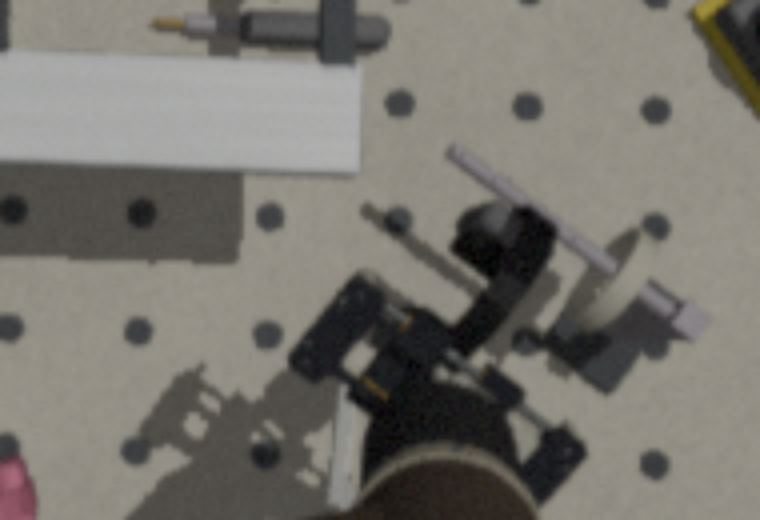

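The ear defenders hang square, over the robot side of the bar. The bar's free end is at (455,150) and the tape roll at (610,280). I'll check from depth that they are level and at what height before crossing the bar.

Run:
```python
from plan import *
from h import *
s=r.get_state(); M=R.from_euler("xyz",s["eef_rot"],degrees=True).as_matrix(); y=M[:,1]; u=np.array([y[1],-y[0]]); u/=np.linalg.norm(u); v=np.array([-u[1],u[0]])
print("yaw",np.degrees(np.arctan2(u[1],u[0])))
for n in("top","side"):
    im,d,w=cloud(n); q=w.reshape(-1,3); q=q[np.isfinite(q[:,0])]; o=s["tcp_pos"][:2]+.0592*u; z0=s["tcp_pos"][2]-.0967
    L=np.c_[(q[:,:2]-o)@u,(q[:,:2]-o)@v,q[:,2]-z0]
    k=(abs(L[:,0])<.09)&(abs(L[:,1])<.05)&(L[:,2]>.0)&(L[:,2]<.175); L=L[k]
    print(n,len(L))
    for a in np.arange(-.03,.09,.01):
        e=L[(L[:,0]>=a)&(L[:,0]<a+.01)&(L[:,2]>.085)]
        if len(e)>4: print(round(a+.005,3),len(e),"exp z",round(.085+np.sqrt(max(.075**2-(a+.005)**2,0)),3),"z",np.round(np.percentile(e[:,2],[50,95]),3),"y",np.round(np.percentile(e[:,1],[5,95]),3))
    e=L[L[:,2]<.085]; 
    if len(e)>5: print("low",np.round(np.percentile(e,[1,99],axis=0),3).tolist())
```

```text
yaw -35.75348577060301
top 676
-0.025 36 exp z 0.156 z [0.154 0.157] y [-0.011  0.01 ]
-0.015 34 exp z 0.158 z [0.157 0.16 ] y [-0.012  0.01 ]
-0.005 33 exp z 0.16 z [0.158 0.16 ] y [-0.013  0.01 ]
0.005 32 exp z 0.16 z [0.158 0.161] y [-0.012  0.009]
0.015 32 exp z 0.158 z [0.157 0.16 ] y [-0.012  0.01 ]
0.025 30 exp z 0.156 z [0.153 0.156] y [-0.012  0.009]
0.035 29 exp z 0.151 z [0.15  0.153] y [-0.012  0.01 ]
0.045 27 exp z 0.145 z [0.143 0.146] y [-0.013  0.01 ]
0.055 24 exp z 0.136 z [0.135 0.14 ] y [-0.011  0.01 ]
0.065 18 exp z 0.122 z [0.124 0.129] y [-0.013  0.01 ]
0.075 8 exp z 0.085 z [0.107 0.11 ] y [-0.013  0.01 ]
low [[-0.068, -0.016, 0.011], [0.07, 0.031, 0.08]]
side 1206
-0.015 13 exp z 0.158 z [0.16  0.162] y [-0.01   0.007]
-0.005 24 exp z 0.16 z [0.161 0.162] y [-0.012  0.012]
0.005 23 exp z 0.16 z [0.161 0.163] y [-0.013  0.012]
0.015 19 exp z 0.158 z [0.16  0.161] y [-0.012  0.011]
0.025 17 exp z 0.156 z [0.157 0.16 ] y [-0.012  0.012]
0.035 15 exp z 0.151 z [0.152 0.156] y [-0.01   0.012]
0.045 13 exp z 0.145 z [0.145 0.149] y [-0.008  0.011]
0.055 10 exp z 0.136 z [0.133 0.141] y [-0.008  0.012]
0.065 40 exp z 0.122 z [0.107 0.123] y [-0.01   0.012]
0.075 19 exp z 0.085 z [0.094 0.107] y [-0.012  0.012]
low [[-0.075, -0.026, 0.007], [0.07, 0.033, 0.083]]
```

Level, and matching the model to about 2 mm. I'll cross above the bar.

```bash
python3 -m creep '[[0,0,0,-0.94,0,0.34,10],[0,0,0,0.43,-0.18,1.19,10],[0,0,0,0.86,-0.36,2.37,10],[0,0,0,0.86,-0.36,2.37,10],[0,0,0,0.86,-0.36,2.37,10],[0,0,0,0.43,-0.18,1.18,10],[0,0,0,0,0,0,10],[0,0,0,0,0,0,10]]'
python3 - <<'E'
from plan import *
from h import *
X=pose(-35.7,70,-1).as_matrix(); u=np.array([.812,-.583])
go(np.r_[H-.0592*u,.029+.0967],X[:,0],X[:,1])
im,d,w=cloud("top"); cv2.imwrite("pics/top6.png",cv2.resize(im[150:250,310:420],None,fx=5,fy=5))
# free end from visible bar part
q=w.reshape(-1,3); L=np.c_[(q[:,:2]-H)@u,(q[:,:2]-H)@[.583,.812],q[:,2]]
k=(abs(L[:,0])<.02)&(L[:,1]>.035)&(L[:,1]<.12)&(L[:,2]>.165)&(L[:,2]<.195); e=L[k]; print(len(e),np.percentile(e,[1,50,99],axis=0))
for lo_,hi_ in((-.02,.02),(.03,.05)):
    k=(abs(L[:,0])<.09)&(L[:,0]>-.03)&(abs(L[:,1])<.05)&(L[:,2]>.33); m=L[k]
print("strap",np.percentile(m,[2,50,98],axis=0))
E
```

```text
time_s: 20.45
tcp_pos: [0.519, -0.2748, 0.3078]
eef_rot: [0.3, 70.1, -35.8]
contact_force: [-0.7, 0.3, -3.3]
gripper_width: 0.0235
t 20.45 tcp [ 0.519  -0.2748  0.3078] w 0.0235 F [-0.7  0.3 -3.3] tau [ 0.91  1.16 -0.01] j [  -2.   -2.  -25.   14.  -51. -132.]
turn [-0.006 -0.001  0.   ] shift now-axes [17.12  0.13 -6.21] target-axes [17.11  0.16 -6.23]
45 [[-0.00629368  0.03551001  0.16945485]
 [ 0.0021044   0.06698788  0.17981451]
 [ 0.00799978  0.0797525   0.18595265]]
strap [[-0.02808751 -0.01522265  0.33607425]
 [ 0.01073544 -0.00314489  0.36536632]
 [ 0.0620163   0.00833425  0.37199125]]
```

View pics/top6.png

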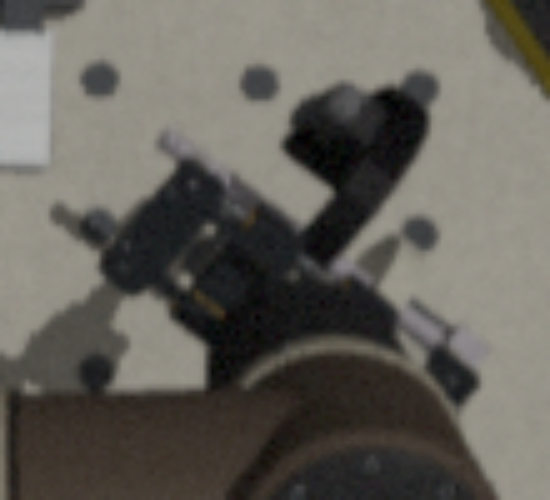

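The muffs' cups straddle the bar and the strap is square to it. I'll lower with a 2 mm sideways correction.

```bash
python3 -m creep '[[-0.005,0,0,1.1,0.2,-0.4,10],[0,0,0,2.2,0,-0.8,10],[0,0,0,2.2,0,-0.8,10],[0,0,0,2.2,0,-0.8,10],[0,0,0,2.2,0,-0.8,10],[0,0,0,2.2,0,-0.8,10],[0,0,0,1.8,0,-0.65,10],[0,0,0,0,0,0,10]]' && python3 -m creep '[[0,0,0,0.8,0,-0.29,10],[0,0,0,0,0,0,10],[0,0,0,0,0,0,10]]'
python3 - <<'E'
from plan import *
from h import *
X=pose(-35.7,70,-1).as_matrix(); u=np.array([.812,-.583])
go(np.r_[H-.0592*u,.029+.0967],X[:,0],X[:,1])
E
```

```text
time_s: 21.3
tcp_pos: [0.5181, -0.2723, 0.1567]
eef_rot: [-0.4, 70.3, -36.0]
contact_force: [-0.9, 0.2, -3.1]
gripper_width: 0.0233
time_s: 21.6
tcp_pos: [0.5212, -0.273, 0.1523]
eef_rot: [0.1, 70.0, -35.6]
contact_force: [-1.3, -0.0, -3.2]
gripper_width: 0.0233
t 21.6 tcp [ 0.5212 -0.273   0.1523] w 0.0233 F [-1.3 -0.  -3.2] tau [ 0.88  1.11 -0.02] j [  -3.    5.  -42.   24.  -27. -142.]
turn [-0.     0.001 -0.001] shift now-axes [ 2.47 -0.12 -0.98] target-axes [ 2.47 -0.11 -0.98]
```

```bash
python3 -m creep '[[0,0,0,1.0,0,-0.4,10],[0,0,0,0.8,0,-0.35,10],[0,0,0,0.2,0,-0.07,10],[0,0,0,0,0,0,10],[0,0,0,0,0,0,10]]'; python3 -m creep '[[0,0,0,0.19,0,-0.07,10],[0,0,0,0,0,0,10]]'; python3 -m creep '[[0,0,0,0.19,0,-0.07,10],[0,0,0,0,0,0,10]]'
```

```text
time_s: 22.1
tcp_pos: [0.5204, -0.2727, 0.1302]
eef_rot: [0.1, 70.0, -35.7]
contact_force: [0.5, 0.3, -2.1]
gripper_width: 0.0233
time_s: 22.3
tcp_pos: [0.5201, -0.2726, 0.1279]
eef_rot: [0.1, 70.0, -35.7]
contact_force: [0.1, -0.8, -3.6]
gripper_width: 0.0239
time_s: 22.5
tcp_pos: [0.5203, -0.2726, 0.126]
eef_rot: [0.1, 70.0, -35.6]
contact_force: [-0.4, 0.3, -1.6]
gripper_width: 0.0233
```

```bash
python3 -m creep '[[0,0,0,0.1,0,-0.03,10],[0,0,0,0,0,0,10]]'; python3 -m creep '[[0,0,0,0.1,0,-0.03,10],[0,0,0,0,0,0,10]]'; python3 -m creep '[[0,0,0,0.1,0,-0.03,10],[0,0,0,0,0,0,10]]'
```

```text
time_s: 22.7
tcp_pos: [0.5207, -0.2727, 0.1253]
eef_rot: [0.1, 70.0, -35.6]
contact_force: [0.3, 0.3, 1.0]
gripper_width: 0.0232
time_s: 22.9
tcp_pos: [0.5211, -0.2727, 0.1246]
eef_rot: [0.2, 69.9, -35.5]
contact_force: [-1.0, -1.9, 5.3]
gripper_width: 0.0232
time_s: 23.1
tcp_pos: [0.5215, -0.2729, 0.124]
eef_rot: [0.2, 69.9, -35.5]
contact_force: [-1.8, -1.3, 8.0]
gripper_width: 0.0233
```

```bash
python3 -m creep '[[0,0,0,-0.2,0,0.0,10],[0,0,0,0,0,0,10],[0,0,0,0,0,0,10]]'
python3 -m creep '[[0,0,0,0,0,0,32],[0,0,0,0,0,0,40],[0,0,0,0,0,0,50],[0,0,0,0,0,0,60],[0,0,0,0,0,0,60],[0,0,0,0,0,0,60],[0,0,0,0,0,0,60]]'
python3 - <<'E'
from h import *
im,d,w=cloud("side"); np.savez("side7.npz",im=im,w=w); cv2.imwrite("pics/side7.png",cv2.resize(im[60:210,230:400],None,fx=4,fy=4))
E
```

```text
time_s: 23.4
tcp_pos: [0.5205, -0.2723, 0.1252]
eef_rot: [0.2, 69.9, -35.5]
contact_force: [2.5, -2.6, 4.0]
gripper_width: 0.0231
time_s: 24.1
tcp_pos: [0.5196, -0.2722, 0.1245]
eef_rot: [0.0, 70.0, -35.7]
contact_force: [0.1, 0.5, -1.2]
gripper_width: 0.0521
```

View pics/side7.png

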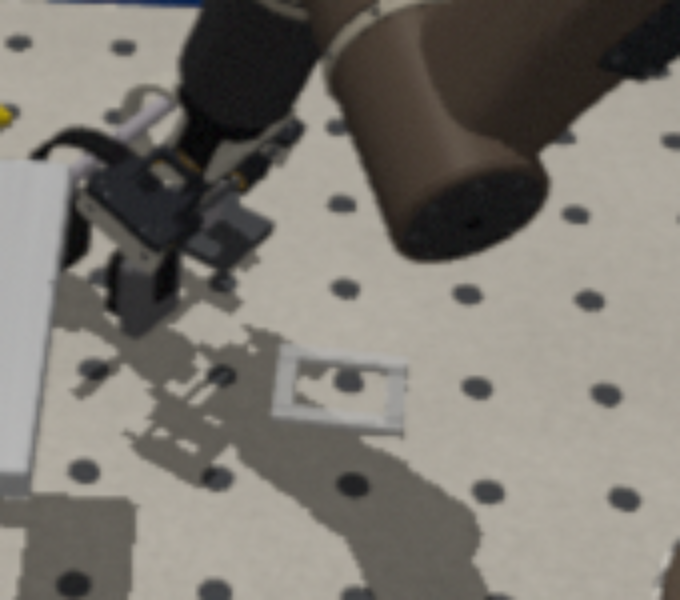

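The band rests on the bar. I'll retreat along the tool axis.

```bash
python3 -m creep '[[0,0,0,-0.5,0,0,60],[0,0,0,-1,0,0,60],[0,0,0,-1,0,0,60],[0,0,0,-1.5,0,0,60],[0,0,0,-2,0,0,60],[0,0,0,-2.5,0,0,60],[0,0,0,-3,0,0,60],[0,0,0,-2.5,0,-1,60]]' && python3 -m creep '[[0,0,0,-1,0,-3,60],[0,0,0,0,0,-4,60],[0,0,0,0,0,-3,60],[0,0,0,0,0,0,60],[0,0,0,0,0,0,60]]'
python3 - <<'E'
from plan import *
from h import *
u=np.array([.812,-.583]); v=np.array([.583,.812])
for n in("side","top","wrist"):
    im,d,w=cloud(n); q=w.reshape(-1,3); q=q[np.isfinite(q[:,0])]
    if n=="side": big=cv2.resize(im[40:360,130:400],None,fx=1.8,fy=1.8)
    if n=="wrist": big2=im
    L=np.c_[(q[:,:2]-H)@u,(q[:,:2]-H)@v,q[:,2]]
    S=L[(abs(L[:,0])<.1)&(abs(L[:,1])<.05)&(L[:,2]>.12)&(L[:,2]<.2)]
    print(n,len(S))
    for a in np.arange(-.08,.08,.02):
        e=S[(S[:,0]>=a)&(S[:,0]<a+.02)]
        if len(e)>5: print(round(a+.01,3),len(e),"z95",round(np.percentile(e[:,2],95),3),"y",np.round(np.percentile(e[:,1],[4,50,96]),3))
    c=L[(abs(L[:,0])<.1)&(abs(L[:,1])<.05)&(L[:,2]>.015)&(L[:,2]<.1)]
    for sg in(-1,1):
        e=c[c[:,0]*sg>.02]
        if len(e)>10: print("cup",sg,len(e),np.round(np.percentile(e,[2,98],axis=0),3).tolist())
cv2.imwrite("pics/end.png",np.vstack([big[:,:486],np.zeros((1,486,3),np.uint8)])); cv2.imwrite("pics/endw.png",big2)
im,d,w=cloud("top"); q=w.reshape(-1,3); k=(q[:,2]>.155)&(q[:,2]<.19)&(abs(q[:,0]-.418)<.05)&(abs(q[:,1]-.414)<.05); print("cap",k.sum(),np.median(q[k],0),"want",[.418,.414,.18])
for n,b in(("lamp",(214,326,145,190)),):
    m=w[b[2]:b[3],b[0]:b[1]].reshape(-1,3); m=m[(m[:,2]>.27)&(m[:,2]<.31)]; print(n,np.median(m,0))
E
```

```text
time_s: 24.95
tcp_pos: [0.4736, -0.2385, 0.2552]
eef_rot: [0.3, 69.9, -35.4]
contact_force: [0.5, 0.6, -0.6]
gripper_width: 0.0527
time_s: 25.45
tcp_pos: [0.3942, -0.1814, 0.2289]
eef_rot: [0.3, 69.9, -35.3]
contact_force: [-0.5, -0.1, -0.0]
gripper_width: 0.0524
side 372
-0.07 66 z95 0.155 y [-0.011  0.005  0.015]
-0.05 61 z95 0.177 y [-0.012  0.003  0.013]
-0.03 48 z95 0.188 y [-0.01   0.003  0.013]
-0.01 84 z95 0.191 y [-0.041  0.001  0.034]
0.01 61 z95 0.192 y [-0.04   0.004  0.03 ]
0.03 23 z95 0.188 y [-0.013  0.008  0.013]
0.05 18 z95 0.179 y [-0.009  0.01   0.014]
0.07 11 z95 0.158 y [-0.012  0.002  0.014]
cup -1 262 [[-0.073, -0.026, 0.036], [-0.027, 0.035, 0.099]]
cup 1 91 [[0.027, -0.025, 0.045], [0.034, 0.014, 0.1]]
top 457
-0.07 46 z95 0.156 y [-0.01   0.001  0.012]
-0.05 55 z95 0.175 y [-0.011  0.001  0.012]
-0.03 53 z95 0.186 y [-0.011  0.     0.012]
-0.01 103 z95 0.19 y [-0.043  0.001  0.042]
0.01 107 z95 0.19 y [-0.044  0.001  0.044]
0.03 41 z95 0.185 y [-0.012 -0.001  0.011]
0.05 36 z95 0.177 y [-0.011  0.001  0.011]
0.07 16 z95 0.16 y [-0.01   0.003  0.011]
cup -1 87 [[-0.074, -0.028, 0.035], [-0.027, 0.032, 0.1]]
cup 1 44 [[0.03, -0.002, 0.044], [0.07, 0.032, 0.1]]
wrist 723
-0.07 719 z95 0.155 y [-0.011 -0.     0.011]
cup -1 1477 [[-0.073, -0.03, 0.033], [-0.062, 0.03, 0.086]]
cup 1 491 [[0.028, -0.033, 0.041], [0.054, 0.03, 0.089]]
cap 93 [0.41719947 0.41026965 0.1780831 ] want [0.418, 0.414, 0.18]
lamp [ 0.62453549 -0.00373317  0.28852987]
```

View pics/end.png

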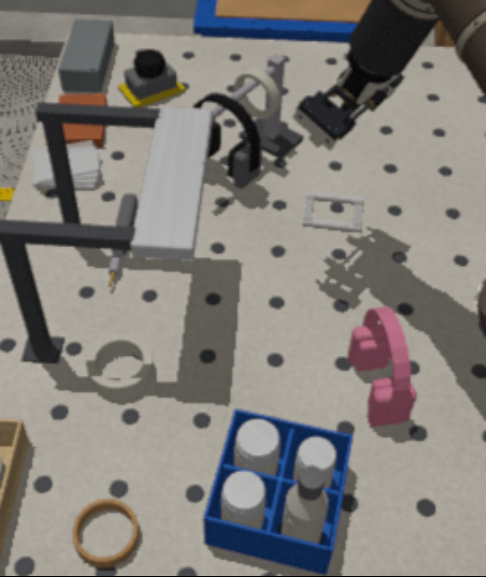

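Everything checks out: the ear defenders hang level and square at mid-bar, the bottle stands in its cell, and nothing else has moved. I'll hand it in.

```bash
python3 -c "
from plant import r
print(r.close_job(), r.get_state()['time_s'])"
```

```text
the job is handed in; nothing more can be done
the job is handed in; nothing more can be done
```

The polish bottle now stands upright on the pad in the crate's free cell. The ear defenders hang by the headband on the bare part of the bar, and I handed the job in at about 26 s. Both were let down slowly until they touched, then released.

**Ear defenders:** the last depth check showed the headband level, with equal heights on both sides to about 2–4 mm. It sits within about 3 mm of the middle of the bare bar and square to it, with one cup on each side.

**Bottle:** the cap top read z ≈ 0.178 m and about 4 mm off the intended y. That is within camera error plus the viewing angle, so I take it as standing.

**Everything else:** the lamp's measured position was the same before and after. I saw no sign in the forces or pictures of touching it. The pink ear defenders, tins, frame, tape roll and grinder look undisturbed in the final picture, though I did not measure them individually. The robot ended clear of everything.

No check failed. The one slip was an 18 mm overshoot with the bottle in the air above the crate, which I corrected before lowering it.

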